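Sort the stripped gear-head parts into their trays

ROBOT

A 6-joint arm with a two-finger parallel gripper is mounted at the origin on the work surface. World frame = base frame: x ahead of the robot, y to its left, z up, the work surface at z = 0. Lengths are in m, angles in rad, forces in N, time in s.
With the tool pointing down it reaches from about 0.35 to 0.775 m from the base axis. Payload 7.3 kg.
Tool frame: the origin (TCP) lies on the mounting face of the last link; the fingertips stand 178 mm ahead of it and the grasp point (between the pads) lies 159 mm ahead of it (robot.tcp_to_tips is the distance from the TCP to the fingertips, in m); z points along the fingers, y is the direction in which the jaws open and shut (so a half turn about z gives the same grasp; the last joint's range is limited). The gripper opens to 92 mm and grips with 3 to 60 N. Pads are 19 mm wide; open, the fingers measure 130 mm over their backs; the gripper's body (75 mm by 190 mm) begins 47 mm behind the grasp point.
Start: joints at [-1.341, 0.342, 1.524, -0, 1.275, -0.146], TCP at [0.193, -0.488, 0.405] pointing down, gripper open.
Joint ranges: [-2.53, 2.53], [-0.77, 2.02], [0.04, 2.7], [-1, 4.14], [0.28, 2.66], [-3.11, 3.11]. Speed limits (rad/s): [2.57, 2.57, 3.14, 3.14, 3.14, 3.14].

INTERFACE

Orientations are given as [roll, pitch, yaw] about the fixed x, y, z axes, in that order (R = Rz(yaw) Ry(pitch) Rx(roll)).
In Python, from cell import robot, viewer gives the robot as it stands.
- The arm moves only by the shell command python3 -m creep 'ROWS' [OPENING] [FORCE]. ROWS is JSON, a list that holds one entry, the list of rows, each a list of 6 numbers: the shift along the world's x, y, z in mm, then the turn, a rotation vector about the world's x, y, z in degrees. A call has 1 to 5 rows; each row shifts and turns the pose as measured when the row begins; what a row does not reach is not made up. A row lasts 1/12 s, in which the tool goes at most 41.7 mm and 7.16 degrees, less where a joint would pass 70% of its speed; a pose out of reach is approached as far as the arm can. A call with a gripper value outside its range is refused whole. OPENING is the closure, from -1 (fully open) to 1 (shut), set as the call begins (- or left out, the last holds). The fingers move at their own pace and stop on an object; FORCE is the grip in N (left out, the last holds). Time passes only in rows, so rows that do not move let the fingers close. It gives the time, the measured TCP pose, the force and the opening at its end, in the units of the state.
- robot.observe(): the state, without advancing time (a new reading comes with each control period).
- viewer.read_camera(name): name is "scene" or "top" or "wrist"; returns the picture (400x640x3 uint8, blue, green, red); there is no depth.
- viewer.camera_model(name): a dict with "fx", "fy", "cx", "cy" (pixels), "k1" (the pictures are not rectified: a ray, as slopes to the right and down, at radius r is drawn at 1 + k1 r^2 times it, then the intrinsics apply), "pose" (4x4, takes a point from camera to world coordinates); the wrist camera has in their place "mount" (4x4, takes a point from camera to tool coordinates, whose origin is the TCP and whose axes are the flange's). Camera axes: x right, y up, looking along -z (the intrinsics and any distortion apply to the point x, -y, -z); pixel columns grow to the right and rows downward; lengths in m; the calibration is good to about 2 mm. A picture is of the moment at which its call begins: read the wrist's pose just before it. camera_model takes no time and is no camera call.
- robot.hand_in(): hands the job in, once; it reports no verdict.
The state is a dict: "time": time; "qpos": joint angles; "qvel": joint speeds; "joint_efforts": joint torques, N m; "tool_pos": TCP position; "tool_rot": TCP orientation; "contact_force": force on the tool from outside, world axes, zero at the start; "torque": the same for the moment, N m; "opening": finger opening in m.
Only numpy, scipy, OpenCV 4.12 (cv2) and the standard library are available. Lean on these libraries where they do the work, as an engineer would, in place of code of your own. Each camera call takes 0.05 s, during which the arm holds its last target. There are 200 camera calls.

TASK

Sort the parts on the bench into their trays: the two brass flanged bushes into the tray with the partition, one in each bay and standing on its flange; the two slotted steel clamp straps flat on the floor of the plain rectangular tray, not one on top of the other; and the toothed gear flat in the round dish with its hub up. Set each part down rather than dropping it, and do not disturb the dial indicator lying among the parts.

Things in the scene. Friction and masses are not known exactly. Their poses are not given: they have to be found in the camera images.
- bush_a: Brass flanged bush (one of two alike), standing on its flange: flange 44 mm diameter and 7 mm thick at the bottom, above it a plain round barrel 28 mm diameter, 40 mm high overall, with a dark bore. About 160 g. Origin: centre of the underside, z up.
- bush_b: Brass flanged bush (one of two alike), standing on its flange: flange 44 mm diameter and 7 mm thick at the bottom, above it a plain round barrel 28 mm diameter, 40 mm high overall, with a dark bore. About 160 g. Origin: centre of the underside, z up.
- strap_a: Steel clamp strap (one of two alike), a flat bar 72 mm long (own x), 24 mm wide (own y), 16 mm thick, with a lengthwise slot 44 x 10 mm in the middle; lies flat on the bench. About 160 g. Origin: centre of the underside, z up.
- strap_b: Steel clamp strap (one of two alike), a flat bar 72 mm long (own x), 24 mm wide (own y), 16 mm thick, with a lengthwise slot 44 x 10 mm in the middle; lies flat on the bench. About 160 g. Origin: centre of the underside, z up.
- gear: Steel spur gear lying flat, hub up: toothed disc 64 mm diameter, 14 mm thick, with a round hub 28 mm diameter on top, 36 mm high overall (the hub stands 22 mm above the disc). About 350 g. Origin: centre of the underside, z up.
- dial: Dial indicator lying face up among the parts, not to be disturbed: round steel case 54 mm diameter, 18 mm thick, with a white face, a thin stem reaching 60 mm from its centre along own -x, and a small cap reaching 35 mm along own +x. Origin: centre of the case's underside.
- bay_tray: Rectangular grey-painted steel tray with one partition: 100 mm (own x) by 160 mm (own y), 20 mm high; walls, floor and partition 3 mm thick. The partition runs along own x at own y = 0 and makes two bays, each 94 mm by 75 mm inside, centred at own y = +40 mm and -40 mm. Fixed to the bench; origin: centre of the underside, z up, turned by up to 7 degrees from the world axes.
- plain_tray: Plain rectangular grey-painted steel tray without partition: 100 mm (own x) by 170 mm (own y), 14 mm high; walls and floor 3 mm thick. Fixed to the bench; origin: centre of the underside, z up, turned by up to 7 degrees from the world axes.
- dish: Round grey-painted steel dish: 120 mm outer diameter, 14 mm high, wall and floor 3 mm thick, open at the top. Fixed to the bench; origin: centre of the underside, z up, turned by up to 7 degrees from the world axes.

How it is judged:
At the end, for the whole second after the job is handed in: One bush in each bay of the partitioned tray, both straps in the plain tray, gear within 27 mm of the dish's centre; every part inside its tray, underside at most 6 mm above the tray's underside (so on its 3 mm floor), upright as at the start within 0.1 rad, and at rest ((((x of bush_a in the frame of bay_tray between -0.03 and 0.03 m and y of bush_a in the frame of bay_tray between 0.018 and 0.062 m) and (x of bush_b in the frame of bay_tray between -0.03 and 0.03 m and y of bush_b in the frame of bay_tray between -0.062 and -0.018 m)) or ((x of bush_a in the frame of bay_tray between -0.03 and 0.03 m and y of bush_a in the frame of bay_tray between -0.062 and -0.018 m) and (x of bush_b in the frame of bay_tray between -0.03 and 0.03 m and y of bush_b in the frame of bay_tray between 0.018 and 0.062 m))) and z of each of bush_a, bush_b in the frame of bay_tray below 0.006 m and angle between each of bush_a, bush_b, strap_a, strap_b, gear's own z axis and vertical below 0.1 rad and linear speed of each of bush_a, bush_b, strap_a, strap_b, gear below 0.02 m/s and angular speed of each of bush_a, bush_b, strap_a, strap_b, gear below 0.2 rad/s and x of strap_a in the frame of plain_tray between -0.036 and 0.036 m and y of strap_a in the frame of plain_tray between -0.071 and 0.071 m and z of each of strap_a, strap_b in the frame of plain_tray below 0.006 m and x of strap_b in the frame of plain_tray between -0.036 and 0.036 m and y of strap_b in the frame of plain_tray between -0.071 and 0.071 m and horizontal distance between gear and dish below 0.027 m and z of gear in the frame of dish below 0.006 m); the robot touches nothing.
It fails at once if the dial indicator is shifted by more than 12 mm (distance of dial from where it was at the start of the episode above 0.012 m).
It fails at once if a part falls freely at more than 0.7 m/s (dropped from more than about 25 mm) ((linear speed of bush_a above 0.7 m/s and contact force between bush_a and the fingers below 0.05 N) or (linear speed of bush_b above 0.7 m/s and contact force between bush_b and the fingers below 0.05 N) or (linear speed of strap_a above 0.7 m/s and contact force between strap_a and the fingers below 0.05 N) or (linear speed of strap_b above 0.7 m/s and contact force between strap_b and the fingers below 0.05 N) or (linear speed of gear above 0.7 m/s and contact force between gear and the fingers below 0.05 N)).
It also fails if it takes over 109 s, if anything falls off the work surface, if the arm or the gripper's body presses on something with over 40 N, if the wrist force passes 120 N, or if a joint passes its speed limit or range.

## Working session

There is one attempt and no reset: what is moved stays moved. The work goes in short steps, Python scripts to look and compute and a shell command to move; the robot and the scene stay as the last step left them, time stands still between calls to the robot, and variables do not carry over. Pictures are saved under pics/ and viewed, about 12 in all and at most 16, crops included, and the job is handed in when it is done.

```bash
ls; mkdir -p pics
python3 - <<'E'
from cell import robot, viewer
import cv2
for n in ("top","scene"):
    cv2.imwrite(f"pics/{n}0.png",viewer.read_camera(n)); m=viewer.camera_model(n); print(n,m)
print(viewer.camera_model("wrist")); print(robot.observe())
E
```

```text
pics
top {'fx': 380.1597494756538, 'fy': 380.1597494756538, 'cx': 315.0645369627067, 'cy': 196.03406685373847, 'k1': -0.043261771321958464, 'pose': array([[ 1.09703916e-03,  9.90332162e-01, -1.38711949e-01,
         4.22679817e-01],
       [-9.99923100e-01, -6.27124296e-04, -1.23854950e-02,
         7.26594392e-04],
       [-1.23527437e-02,  1.38714869e-01,  9.90255318e-01,
         7.91618043e-01],
       [ 0.00000000e+00,  0.00000000e+00,  0.00000000e+00,
         1.00000000e+00]])}
scene {'fx': 476.9517989362441, 'fy': 476.9517989362441, 'cx': 321.4155307576131, 'cy': 196.2940196087231, 'k1': 0.008944282767523525, 'pose': array([[ 0.74760759, -0.46434684,  0.47483145,  1.11928258],
       [ 0.66406967,  0.53310586, -0.52422287, -0.61839705],
       [-0.00971419,  0.70723416,  0.70691264,  0.87454206],
       [ 0.        ,  0.        ,  0.        ,  1.        ]])}
{'fx': 338.20982872537627, 'fy': 338.20982872537627, 'cx': 325.8522517865472, 'cy': 206.0565988372933, 'k1': 0.018000789747170044, 'mount': array([[ 3.34999930e-04,  9.61106796e-01,  2.76176781e-01,
         7.35334368e-0
[... 219 characters left out ...]
00000000e+00,
         1.00000000e+00]])}
{'time': 0.1, 'qpos': array([-1.34103741e+00,  3.42617957e-01,  1.52492250e+00, -5.17468409e-06,
        1.27539248e+00, -1.45964085e-01]), 'qvel': array([ 0.00127602, -0.00094396, -0.00302683,  0.00060086, -0.00040378,
       -0.00136031]), 'joint_efforts': array([ 1.87231242e-03, -4.32004416e+01, -2.44693691e+01,  7.19974469e-02,
        5.25837368e-02, -5.62705270e-05]), 'tool_pos': array([ 0.19265488, -0.48823876,  0.40413216]), 'tool_rot': array([-3.14026590e+00, -1.90043560e-04,  3.75724387e-01]), 'contact_force': array([ 0.31276929,  0.18209926, -0.39760156]), 'torque': array([0.00213734, 0.02916129, 0.03661029]), 'opening': 0.091785013026416}
```

View pics/top0.png

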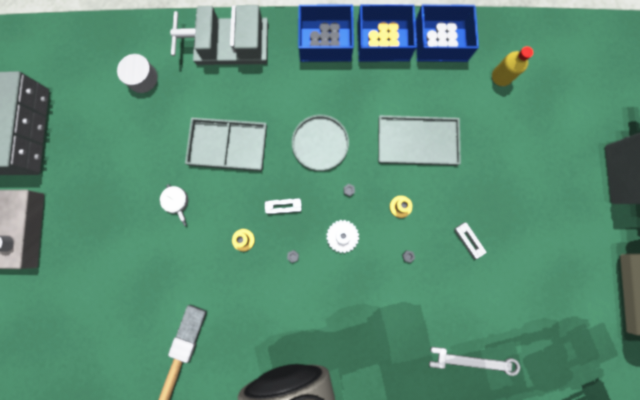

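```bash
cat > h.py <<'E'
import numpy as np, cv2
from scipy.spatial.transform import Rotation as R
from cell import robot, viewer
def ray(name,px,tool=None):
    m=viewer.camera_model(name)
    d=(np.atleast_2d(px)-[m["cx"],m["cy"]])/[m["fx"],m["fy"]]
    u=d.copy()
    for _ in range(10): u=d/(1+m["k1"]*(u**2).sum(1,keepdims=True))
    P=tool@m["mount"] if name=="wrist" else m["pose"]
    return P[:3,3],np.c_[u[:,0],-u[:,1],-np.ones(len(u))]@P[:3,:3].T
def onplane(name,px,z,tool=None):
    o,d=ray(name,px,tool); return (o+d*((z-o[2])/d[:,2])[:,None])[:,:2]
def tool():
    s=robot.observe(); T=np.eye(4); T[:3,:3]=R.from_euler("xyz",s["tool_rot"]).as_matrix(); T[:3,3]=s["tool_pos"]; return T
E
python3 - <<'E'
from h import *
im=cv2.imread("pics/top0.png"); hsv=cv2.cvtColor(im,cv2.COLOR_BGR2HSV)
def comps(mask,lo,hi,tag):
    n,l,st,c=cv2.connectedComponentsWithStats(mask.astype(np.uint8))
    for i in range(1,n):
        if lo<st[i,4]<hi and 100<c[i,1]<290:
            ct=max(cv2.findContours((l==i).astype(np.uint8),0,2)[0],key=cv2.contourArea)
            print(tag,st[i],c[i].round(1),[np.round(v,1) for v in cv2.minAreaRect(ct)])
H,S,V=cv2.split(hsv)
comps((S<60)&(V>200),60,2000,"white")
comps((H<35)&(S>90)&(V>120),60,2000,"brass")
comps((S<70)&(V>90)&(V<230),1000,8000,"tray")
c=im[100:280,150:500]
cv2.imwrite("pics/crop0.png",cv2.resize(c,None,fx=2.28,fy=2.28,interpolation=2))
E
```

```text
white [ 294  120   53   49 1991] [319.9 144. ] [array([320., 144.]), array([49.5, 49.5]), np.float64(45.0)]
white [ 192  126   35   39 1154] [209. 145.] [array([209. , 144.9]), array([31.7, 37.1]), np.float64(5.7)]
white [ 228  128   36   40 1246] [245.5 147.4] [array([245.3, 147. ]), array([33., 39.]), np.float64(5.2)]
white [160 186  25  26 521] [172.2 198.7] [array([172. , 198.5]), array([25., 24.]), np.float64(90.0)]
white [  3 192  23  45 387] [ 17.2 218.1] [array([ 18.9, 213.7]), array([18.4, 44.7]), np.float64(23.8)]
white [265 199  36  14 361] [282.5 205.4] [array([282.5, 205.4]), array([12.4, 35.7]), np.float64(85.9)]
white [327 220  32  32 777] [342.4 235.7] [array([342.5, 235.5]), array([31., 31.]), np.float64(90.0)]
white [457 223  29  35 338] [471.  240.1] [array([471. , 240.1]), array([36.4, 11.9]), np.float64(55.6)]
white [  0 251  20  16 216] [ 10.1 260.3] [array([  9.5, 258.5]), array([19., 15.]), np.float64(0.0)]
brass [390 196  22  22 330] [400.3 206.8] [array([400.5, 206.5]), array([21., 21.]), np.float64(90.0)]
brass [232 229  22  23 308] [243.  240.2] [array([242.5, 240. ]), array([22., 21.]), np.float64(90.0)]
tray [   0   71   24   96 1733] [  9.  113.5] [array([ 11.5, 118.5]), array([23., 95.]), np.float64(0.0)]
tray [ 292  115   57   56 2557] [319.8 142.5] [array([320. , 142.5]), array([55., 56.]), np.float64(90.0)]
tray [ 378  115   83   50 3902] [418.8 139.8] [array([419.2, 139.7]), array([82.8, 47.8]), np.float64(1.6)]
tray [ 185  118   82   53 3588] [226.5 143.8] [array([225.5, 143.2]), array([78.3, 48.2]), np.float64(4.5)]
tray [   0  189   30   81 1947] [ 12.6 225.8] [array([ 14.5, 229. ]), array([80., 29.]), np.float64(90.0)]
```

View pics/crop0.png

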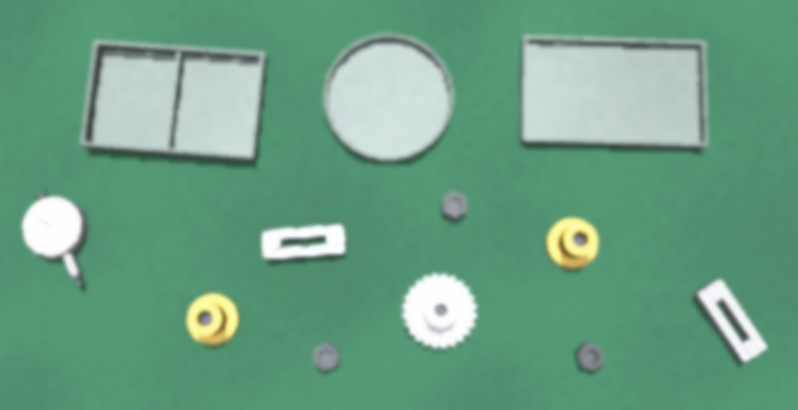

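Run:
```python
from h import *
def rect(name,c,wh,a,z):
    p=onplane("top",cv2.boxPoints((c,wh,a)),z); m=p.mean(0)
    e=[(p[1]-p[0]),(p[2]-p[1])]; e.sort(key=lambda v:-np.hypot(*v))
    yaw=np.degrees(np.arctan2(e[0][1],e[0][0]))
    yaw=(yaw+180)%180
    print(name,m.round(4),"long-axis yaw",yaw.round(1),[np.hypot(*v).round(4) for v in e])
rect("bay",(225.8,143.5),(78.3,48.2),4.0,.02)
rect("bay45",(225.5,143.2),(78.3,48.2),4.5,.02)
rect("plain",(419.2,139.7),(82.8,47.8),1.6,.014)
rect("strapL",(282.5,205.4),(12.4,35.7),85.9,.016)
rect("strapR",(471.,240.1),(36.4,11.9),55.6,.016)
for n,p,z in (("dish",(320.,142.7),.014),("gear",(342.5,235.6),.013),("bushR",(400.5,206.7),.008),("bushL",(242.6,240.1),.008),("dial",(172,198.5),.018)):
    print(n,onplane("top",[p],z).round(4))
# corners from crop -> px
for n,c,z in (("bay",[(95,42),(265,52),(256,160),(82,148)],.02),("plain",[(523,37),(706,41),(705,149),(522,143)],.014)):
    q=onplane("top",np.array(c)/2.28+[150,100],z); print(n,q.round(3).tolist(),q.mean(0).round(4))
```

```text
bay [0.6431 0.1988] long-axis yaw 85.4 [np.float64(0.1683), np.float64(0.105)]
bay45 [0.6437 0.1994] long-axis yaw 84.9 [np.float64(0.1684), np.float64(0.105)]
plain [ 0.6522 -0.2095] long-axis yaw 88.4 [np.float64(0.1771), np.float64(0.1044)]
strapL [0.5119 0.0774] long-axis yaw 94.1 [np.float64(0.0736), np.float64(0.0257)]
strapR [ 0.4408 -0.3067] long-axis yaw 32.6 [np.float64(0.0725), np.float64(0.025)]
dish [[6.452e-01 2.000e-04]]
gear [[ 0.4503 -0.0455]]
bushR [[ 0.51   -0.1666]]
bushL [[0.441  0.1595]]
dial [[0.5261 0.3074]]
bay [[0.698, 0.274], [0.687, 0.114], [0.585, 0.12], [0.597, 0.281]] [0.6418 0.1971]
plain [[0.703, -0.126], [0.7, -0.298], [0.596, -0.291], [0.602, -0.123]] [ 0.6502 -0.2097]
```

```bash
python3 -m creep '[[[20,40,0,0,0,-7],[20,40,0,0,0,-7],[20,40,0,0,0,-7],[0,0,0,0,0,0],[0,0,0,0,0,0]]]' -1 20
```

```text
time: 0.52
tool_pos: [0.2494, -0.3719, 0.4013]
tool_rot: [-3.136, 0.002, 0.002]
contact_force: [-1.0, -0.5, 1.0]
opening: 0.0914
```

```bash
python3 -m creep '[[[36,13,-16,0,0,6.6],[36,13,-16,0,0,6.6],[36,13,-16,0,0,6.6],[36,13,-16,0,0,6.6],[36,13,-16,0,0,6.6]]]' >/dev/null; python3 -m creep '[[[12,0,-20,0,0,0],[0,0,0,0,0,0]]]'
python3 - <<'E'
from h import *
T=tool(); im=viewer.read_camera("wrist"); cv2.imwrite("pics/w1.png",im); np.save("T1.npy",T); print(T.round(4))
E
```

```text
time: 1.1
tool_pos: [0.4459, -0.3093, 0.2982]
tool_rot: [3.139, 0.001, 0.606]
contact_force: [-1.7, 0.1, 0.1]
opening: 0.0915
[[ 8.220e-01  5.694e-01  3.000e-04  4.459e-01]
 [ 5.694e-01 -8.220e-01 -2.400e-03 -3.093e-01]
 [-1.100e-03  2.200e-03 -1.000e+00  2.982e-01]
 [ 0.000e+00  0.000e+00  0.000e+00  1.000e+00]]
```

View pics/w1.png

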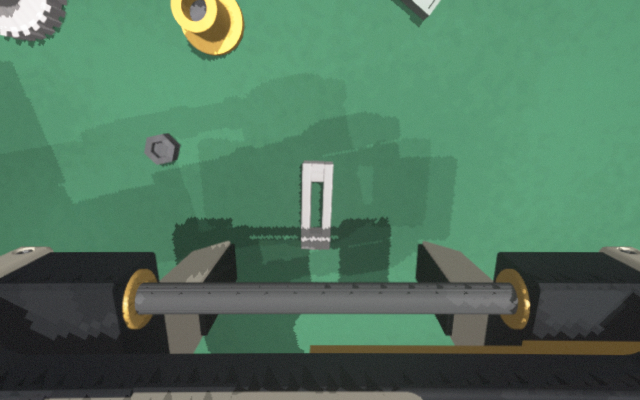

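Run:
```python
from h import *
T=np.load("T1.npy")
print(onplane("wrist",[(317,163),(317,248),(301,200),(333,200)],.016,T)); a=onplane("wrist",[(317,163),(317,248)],.016,T);print(np.hypot(*(a[0]-a[1])),a.mean(0))
b=onplane("wrist",[(317,162)],0,T);print(b, np.hypot(*(b[0]-a[1])))
# slot center + cropped column profile
im=cv2.imread("pics/w1.png");g=cv2.cvtColor(im,6)
print(g[156:186:2,305].tolist(),g[200,295:340].tolist())
```

```text
[[ 0.46958126 -0.28632547]
 [ 0.4106692  -0.32653524]
 [ 0.43768148 -0.29256584]
 [ 0.45228592 -0.31366394]]
0.0713264070089755 [ 0.44012523 -0.30643036]
[[ 0.46800108 -0.28696785]] 0.06966004961583527
[108, 108, 118, 133, 218, 219, 220, 219, 220, 220, 216, 218, 220, 220, 219] [106, 105, 104, 101, 84, 69, 100, 181, 214, 216, 216, 215, 217, 219, 209, 161, 115, 103, 110, 104, 109, 108, 107, 98, 75, 64, 63, 88, 174, 210, 217, 218, 216, 218, 220, 219, 172, 118, 106, 104, 107, 104, 105, 106, 107]
```

```bash
python3 -m creep '[[[-5.5,2.5,-35,0,0,0],[0,0,-35,0,0,0],[0,0,-30,0,0,0],[0,0,0,0,0,0]]]'
```

```text
time: 1.48
tool_pos: [0.4377, -0.3118, 0.2023]
tool_rot: [3.128, -0.0, 0.602]
contact_force: [-1.7, 0.3, -0.4]
opening: 0.0915
```

```bash
cat > go.py <<'E'
import sys
from h import *
# args: x y tipz yaw(deg): shift in mm and rotvec deg to reach with tool straight down
x,y,tz,yaw=map(float,sys.argv[1:5]); s=robot.observe(); T=tool()
G=R.from_euler("xyz",[np.pi,0,np.radians(yaw)])
rv=(G*R.from_matrix(T[:3,:3]).inv()).as_rotvec(degrees=True)
print("d",((np.array([x,y,tz+robot.tcp_to_tips])-T[:3,3])*1000).round(1),"rot",rv.round(2),"open",round(s["opening"],4),"t",round(s["time"],2),"F",s["contact_force"].round(1))
E
python3 go.py .440 -.3065 .003 33.8
```

```text
d [  2.3   5.3 -21.3] rot [ 0.64  0.44 -0.7 ] open 0.0915 t 1.48 F [-1.7  0.3 -0.4]
```

```bash
python3 -m creep '[[[2.3,5.3,0,0.6,0.4,-0.7],[0,0,-10,0,0,0],[0,0,-10,0,0,0],[0,0,0,0,0,0]]]' >/dev/null;python3 go.py .440 -.3065 .003 33.8
```

```text
d [ 0.6  3.5 -6. ] rot [0.28 0.29 0.34] open 0.092 t 1.82 F [-0.8 -0.6  0.4]
```

```bash
python3 -m creep '[[[0.5,3.5,-4,0.3,0.3,0],[0,1.5,-2.5,0,0,0],[0,0,0,0,0,0]]]' >/dev/null;python3 go.py .440 -.3065 .003 33.8; python3 -m creep '[[[0,0,0,0,0,0],[0,0,0,0,0,0],[0,0,0,0,0,0],[0,0,0,0,0,0],[0,0,0,0,0,0]]]' 1 35;python3 go.py .440 -.3065 .003 33.8
```

```text
d [-0.6 -1.  -1.3] rot [0.13 0.15 0.35] open 0.0916 t 2.07 F [0.4 0.3 0.2]
time: 2.48
tool_pos: [0.4411, -0.3053, 0.1834]
tool_rot: [3.136, -0.001, 0.585]
contact_force: [-0.5, 0.1, -0.2]
opening: 0.0633
d [-1.1 -1.2 -2.4] rot [0.21 0.23 0.29] open 0.0633 t 2.48 F [-0.5  0.1 -0.2]
```

```bash
python3 -m creep '[[[0,0,-2,0,0,0],[0,0,0,0,0,0],[0,0,0,0,0,0],[0,0,0,0,0,0],[0,0,0,0,0,0]]]';python3 -m creep '[[[0,0,0,0,0,0],[0,0,0,0,0,0],[0,0,0,0,0,0]]]'; python3 -m creep '[[[0,0,30,0,0,-3],[0,0,35,0,0,-7],[0,0,35,0,0,-7],[0,0,0,0,0,-7]]]'; python3 go.py .651 -.2445 .060 -1.5
```

```text
time: 2.9
tool_pos: [0.4411, -0.3053, 0.1812]
tool_rot: [3.136, -0.001, 0.585]
contact_force: [0.4, 0.6, 0.6]
opening: 0.0298
time: 3.15
tool_pos: [0.441, -0.3052, 0.1811]
tool_rot: [3.137, -0.001, 0.585]
contact_force: [0.2, -0.2, -0.5]
opening: 0.0236
time: 3.48
tool_pos: [0.4398, -0.3043, 0.2816]
tool_rot: [-3.137, -0.0, 0.155]
contact_force: [1.2, -1.0, -1.3]
opening: 0.0239
d [211.2  59.8 -43.6] rot [-2.800e-01  1.000e-02 -1.038e+01] open 0.0239 t 3.48 F [ 1.2 -1.  -1.3]
```

```bash
python3 -m creep '[[[35,10,0,0,0,-6],[36,10,0,0,0,-4.4],[36,10,0,0,0,0],[36,10,0,0,0,0],[36,10,0,0,0,0]]]'>/dev/null; python3 -m creep '[[[30,9,-20,0,0,0],[0,0,-15,0,0,0],[0,0,0,0,0,0]]]'; python3 go.py .650 -.2445 .006 -1.5
```

```text
time: 4.15
tool_pos: [0.6564, -0.241, 0.2481]
tool_rot: [-3.139, -0.005, -0.048]
contact_force: [-0.4, 0.3, -2.3]
opening: 0.0236
d [ -6.4  -3.5 -64.1] rot [-0.13  0.28  1.24] open 0.0236 t 4.15 F [-0.4  0.3 -2.3]
```

```bash
python3 -m creep '[[[-6,-3.5,-15,0,0.3,1.2],[0,0,-20,0,0,0],[0,0,-15,0,0,0],[0,0,0,0,0,0]]]'>/dev/null; python3 go.py .650 -.2445 .006 -1.5;  python3 - <<'E'
from h import *
T=tool(); im=viewer.read_camera("wrist"); cv2.imwrite("pics/w2.png",im)
E
```

```text
d [  0.7  -0.2 -12.8] rot [-0.17 -0.14 -0.08] open 0.0236 t 4.48 F [-0.8  0.3 -1.2]
```

View pics/w2.png

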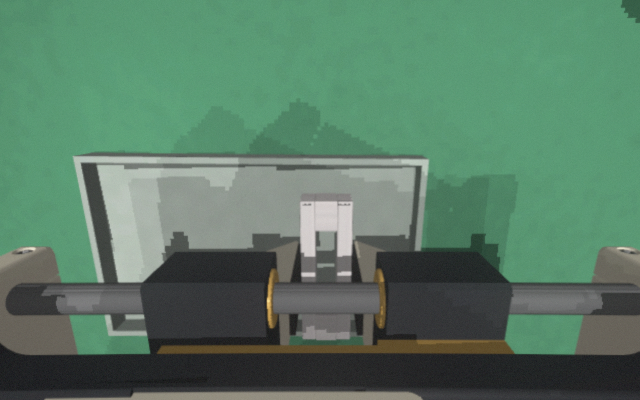

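Run:
```python
from h import *
T=tool()
print("far rim outer",onplane("wrist",[(79,157),(326,157),(427,158)],.014,T).round(4).tolist())
print("near rim",onplane("wrist",[(109,335),(130,334)],.014,T).round(4).tolist())
print("strap far/near",onplane("wrist",[(326,203),(326,338)],.0318,T).round(4).tolist(), T[:3,3])
```

```text
far rim outer [[0.7039, -0.1279], [0.7012, -0.2468], [0.6995, -0.2957]]
near rim [[0.604, -0.1224], [0.6042, -0.1341]]
strap far/near [[0.683, -0.2463], [0.6121, -0.2446]] [ 0.64974757 -0.24447314  0.19849655]
```

```bash
python3 -m creep '[[[4.5,0,-6,0,0,0],[0,0,-4,0,0,0],[0,0,-2,0,0,0],[0,0,0,0,0,0]]]'; python3 go.py .654 -.2445 .006 -1.5
```

```text
time: 4.87
tool_pos: [0.655, -0.246, 0.1905]
tool_rot: [3.141, -0.005, -0.027]
contact_force: [-0.9, 0.1, -1.4]
opening: 0.0236
d [-1.   1.5 -6.5] rot [0.04 0.28 0.02] open 0.0236 t 4.87 F [-0.9  0.1 -1.4]
```

```bash
python3 -m creep '[[[0,0,-4.5,0,0.2,0],[0,0,-2,0,0,0],[0,0,-1,0,0,0]]]'; python3 -m creep '[[[0,0,-1.5,0,0,0],[0,0,-1,0,0,0]]]'
```

```text
time: 5.12
tool_pos: [0.6555, -0.2462, 0.1843]
tool_rot: [3.14, -0.004, -0.027]
contact_force: [-0.7, 0.1, -0.5]
opening: 0.0238
time: 5.28
tool_pos: [0.6555, -0.2462, 0.1841]
tool_rot: [3.139, -0.004, -0.026]
contact_force: [-1.9, 1.8, 4.0]
opening: 0.0236
```

```bash
python3 -m creep '[[[0,0,0,0,0,0],[0,0,0,0,0,0],[0,0,0,0,0,0],[0,0,0,0,0,0],[0,0,0,0,0,0]]]' 0.05; python3 -m creep '[[[0,0,15,0,0,0],[0,0,30,0,0,0],[0,0,35,0,0,7],[0,0,20,0,0,7]]]'; python3 go.py .511 -.1665 .060 85.3
```

```text
time: 5.7
tool_pos: [0.6559, -0.2463, 0.1851]
tool_rot: [3.138, -0.007, -0.026]
contact_force: [-0.2, 0.3, 0.7]
opening: 0.0436
time: 6.03
tool_pos: [0.6538, -0.2454, 0.2801]
tool_rot: [-3.139, 0.007, 0.223]
contact_force: [0.8, -0.6, 0.1]
opening: 0.0436
d [-142.8   78.9  -42.1] rot [ 0.22 -0.43 72.54] open 0.0436 t 6.03 F [ 0.8 -0.6  0.1]
```

```bash
python3 -m creep '[[[-28,15.5,0,0,0,7],[-28,15.5,0,0,0,7],[-28,15.5,0,0,0,7],[-28,15.5,0,0,0,7],[-26,15.5,0,0,0,7]]]' -1 >/dev/null; python3 -m creep '[[[0,0,0,0,0,7],[0,0,0,0,0,7],[0,0,-10,0,0,7],[0,0,-10,0,0,7],[0,0,0,0,0,7]]]'>/dev/null; python3 go.py .511 -.1665 .060 85.3
```

```text
d [  1.8  -2.1 -30.1] rot [-0.25  0.61  0.94] open 0.0918 t 6.87 F [-1.1  0.4 -1. ]
```

```bash
python3 -m creep '[[[1.8,-2,-20,-0.3,0.6,0.9],[0,0,-30,0,0,0],[0,0,-18,0,0,0],[0,0,0,0,0,0]]]'  >/dev/null; python3 go.py .510 -.1665 .011 85.3
```

```text
d [ -1.6   0.2 -10.7] rot [ 0.22  0.3  -0.47] open 0.0917 t 7.2 F [-0.1  0.2 -1. ]
```

```bash
python3 -m creep '[[[-1.5,0,-7,0.2,0.3,0],[0,0,-4,0,0,0],[0,0,-1,0,0,0]]]'  >/dev/null; python3 go.py .510 -.1665 .011 85.3; python3 -m creep '[[[0,0,0,0,0,0],[0,0,0,0,0,0],[0,0,0,0,0,0],[0,0,0,0,0,0],[0,0,0,0,0,0]]]' 1 30 >/dev/null;  python3 -m creep '[[[0,0,0,0,0,0],[0,0,0,0,0,0],[0,0,0,0,0,0],[0,0,0,0,0,0],[0,0,0,0,0,0]]]'; python3 go.py .510 -.1665 .011 85.3
```

```text
d [-0.4  0.4  1.1] rot [ 0.01  0.02 -0.46] open 0.0919 t 7.45 F [-0.5 -0.1 -0.2]
time: 8.28
tool_pos: [0.5114, -0.1674, 0.1917]
tool_rot: [3.135, 0.003, 1.497]
contact_force: [-2.2, 1.0, 0.9]
opening: 0.0296
d [-1.4  0.9 -2.7] rot [ 0.18  0.34 -0.46] open 0.0296 t 8.28 F [-2.2  1.   0.9]
```

```bash
python3 -m creep '[[[0,0,0,0,0,0],[0,0,0,0,0,0],[0,0,15,0,0,0],[0,0,35,0,0,0],[0,0,35,0,0,0]]]';  python3 -m creep '[[[14,36,0,0,0,0],[14,36,0,0,0,0],[14,36,0,0,0,0],[14,36,0,0,0,0],[14,36,0,0,0,0]]]'>/dev/null;  python3 -m creep '[[[14,36,0,0,0,0],[14,36,0,0,0,0],[14,36,0,0,0,0],[14,32,0,0,0,0],[0,0,0,0,0,0]]]' >/dev/null; python3 go.py .640 .158 .0167 85.3
```

```text
time: 8.7
tool_pos: [0.5088, -0.1662, 0.2711]
tool_rot: [-3.131, -0.004, 1.496]
contact_force: [0.9, -1.0, -1.0]
opening: 0.0271
d [  1.5  -8.1 -82.8] rot [-0.01  0.21  0.08] open 0.0277 t 9.53 F [-1.1 -0.6 -1.4]
```

```bash
python3 -m creep '[[[1.5,-8,-15,0,0.2,0],[0,0,-20,0,0,0],[0,0,-10,0,0,0],[0,0,0,0,0,0]]]' >/dev/null; python3 go.py .640 .158 .0167 85.3
python3 - <<'E'
from h import *
np.save("T3.npy",tool()); im=viewer.read_camera("wrist"); cv2.imwrite("pics/w3.png",im)
E
```

```text
d [  0.5  -3.5 -34.9] rot [-0.01 -0.03 -0.3 ] open 0.0276 t 9.87 F [-0.1 -0.4 -2.1]
```

View pics/w3.png

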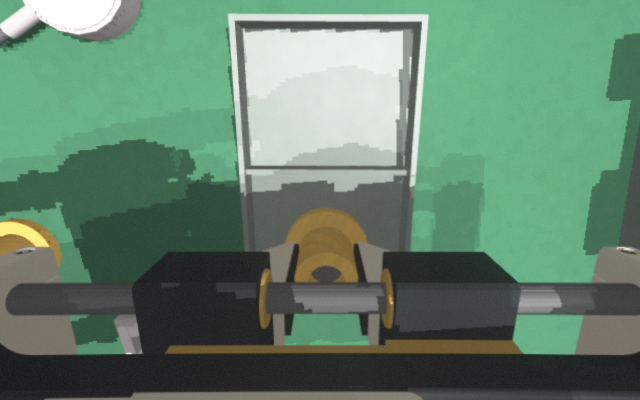

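Run:
```python
from h import *
T=np.load("T3.npy")
p=onplane("wrist",[(230,16),(428,16),(245,169),(411,172)],.02,T); print(p.round(4).tolist(),p[2:].mean(0),T[:3,3])
print(np.degrees(np.arctan2(*(p[1]-p[0])[::-1])),np.hypot(*(p[1]-p[0])),np.hypot(*(p[:2].mean(0)-p[2:].mean(0))))
```

```text
[[0.6004, 0.2821], [0.6989, 0.2745], [0.5967, 0.2053], [0.6901, 0.1964]] [0.6434146  0.20083166] [0.63953699 0.16145846 0.22955178]
-4.402674576323 0.09872982777081933 0.07770805659055006
```

```bash
python3 -m creep '[[[0.5,-2,-15,0,0,0],[0,0,-10,0,0,0],[0,0,-5,0,0,0],[0,0,0,0,0,0]]]' >/dev/null; python3 go.py .640 .160 .0167 85.3
```

```text
d [-1.   2.  -7.5] rot [-0.04  0.2  -0.17] open 0.0273 t 10.25 F [-0.7 -0.4 -1.3]
```

```bash
python3 -m creep '[[[0,0,-5,0,0.2,0],[0,0,-2.5,0,0,0],[0,0,-1,0,0,0]]]' ; python3 go.py .640 .160 .0167 85.3;  python3 -m creep '[[[0,0,-1.5,0,0,0],[0,0,-1,0,0,0]]]'
```

```text
time: 10.5
tool_pos: [0.6416, 0.1578, 0.1951]
tool_rot: [3.139, -0.001, 1.491]
contact_force: [-0.7, 0.1, -1.1]
opening: 0.0276
d [-1.6  2.2 -0.4] rot [-0.06  0.15 -0.14] open 0.0276 t 10.5 F [-0.7  0.1 -1.1]
time: 10.67
tool_pos: [0.6416, 0.1579, 0.1947]
tool_rot: [3.138, -0.001, 1.491]
contact_force: [-3.5, -0.7, 4.4]
opening: 0.027
```

```bash
python3 -m creep '[[[0,0,0,0,0,0],[0,0,0,0,0,0],[0,0,0,0,0,0],[0,0,0,0,0,0],[0,0,0,0,0,0]]]' 0.02; python3 -m creep '[[[0,0,12,0,0,0],[0,0,25,0,0,0],[0,0,30,0,0,0],[0,0,10,0,0,0]]]'; python3 go.py .441 .1595 .060 85.3
```

```text
time: 11.08
tool_pos: [0.6424, 0.1582, 0.1965]
tool_rot: [3.134, -0.002, 1.492]
contact_force: [-0.3, 0.1, -0.1]
opening: 0.0449
time: 11.42
tool_pos: [0.6412, 0.1581, 0.274]
tool_rot: [-3.142, -0.001, 1.492]
contact_force: [0.3, -0.8, 1.1]
opening: 0.0448
d [-200.2    1.4  -36. ] rot [-0.05 -0.   -0.16] open 0.0448 t 11.42 F [ 0.3 -0.8  1.1]
```

```bash
python3 -m creep '[[[-35,0,0,0,0,0],[-36,0,0,0,0,0],[-36,0,0,0,0,0],[-36,0,0,0,0,0],[-36,0,-10,0,0,0]]]' -1 >/dev/null; python3 -m creep '[[[-20,0,-20,0,0,0],[0,0,0,0,0,0]]]' >/dev/null; python3 go.py .441 .1595 .011 85.3;  python3 - <<'E'
from h import *
np.save("T4.npy",tool()); im=viewer.read_camera("wrist"); cv2.imwrite("pics/w4.png",im)
E
```

```text
d [  6.    2.6 -61.9] rot [-0.19  0.99 -0.07] open 0.0871 t 12.0 F [-1.5 -0.1 -0.3]
```

View pics/w4.png

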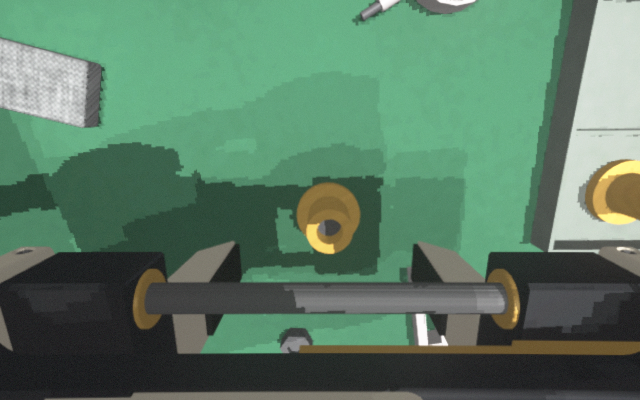

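```bash
python3 -c "
from h import *
print(onplane('wrist',[(329,229)],.04,np.load('T4.npy')))"; python3 -m creep '[[[6,2.5,-20,-0.2,1,0],[0,0,-20,0,0,0],[0,0,-12,0,0,0],[0,0,0,0,0,0]]]'  >/dev/null; python3 go.py .441 .1595 .011 85.3
```

```text
[[0.44055352 0.16134738]]
d [ -8.8  -0.9 -14.5] rot [-0.17  1.04 -0.05] open 0.0921 t 12.38 F [ 0.2 -0.2 -0.1]
```

```bash
python3 -m creep '[[[-8.5,0,0,0,1,0],[0,0,0,0,0,0]]]'  >/dev/null; python3 go.py .441 .160 .011 85.3; python3 -m creep '[[[0,0,-8,0,0,0],[0,0,-4,0,0,0],[0,0,0,0,0,0]]]'  >/dev/null; python3 go.py .441 .160 .011 85.3
```

```text
d [ -2.1  -0.4 -15.4] rot [-0.19  0.07 -0.01] open 0.0917 t 12.55 F [-1.4 -0.5 -0.6]
d [-3.6 -0.6 -4.9] rot [-0.25  0.39 -0.  ] open 0.0919 t 12.8 F [-0.4  0.   0.3]
```

```bash
python3 -m creep '[[[-4,0,-3,-0.2,0.4,0],[0,0,-3,0,0,0],[0,0,0,0,0,0]]]'  >/dev/null; python3 go.py .441 .160 .011 85.3; python3 -m creep '[[[0,0,0,0,0,0],[0,0,0,0,0,0],[0,0,0,0,0,0],[0,0,0,0,0,0],[0,0,0,0,0,0]]]' 1 30 >/dev/null;  python3 -m creep '[[[0,0,0,0,0,0],[0,0,-1.5,0,0,0],[0,0,0,0,0,0],[0,0,0,0,0,0],[0,0,0,0,0,0]]]' >/dev/null;  python3 -m creep '[[[0,0,0,0,0,0],[0,0,0,0,0,0]]]';python3 go.py .441 .160 .011 85.3
```

```text
d [ 0.6 -0.6  1.2] rot [-0.04  0.02 -0.  ] open 0.092 t 13.05 F [-0.8 -0.6  0. ]
time: 14.05
tool_pos: [0.4406, 0.1607, 0.1864]
tool_rot: [3.141, -0.001, 1.489]
contact_force: [1.1, 0.6, 0.3]
opening: 0.0276
d [ 0.4 -0.7  2.6] rot [-0.05  0.05 -0.01] open 0.0276 t 14.05 F [1.1 0.6 0.3]
```

```bash
python3 -m creep '[[[0,0,15,0,0,0],[0,0,35,0,0,0],[0,0,35,0,0,0],[0,0,10,0,0,0]]]';  python3 -m creep '[[[34,13,0,0,0,0],[34,14,0,0,0,0],[34,14,0,0,0,0],[34,14,0,0,0,0],[34,14,0,0,0,0]]]'>/dev/null;  python3 -m creep '[[[30,11,0,0,0,0],[0,0,0,0,0,0],[0,0,0,0,0,0]]]' >/dev/null; python3 go.py .6465 .240 .0114 85.5
```

```text
time: 14.38
tool_pos: [0.4385, 0.1602, 0.2806]
tool_rot: [-3.13, 0.002, 1.489]
contact_force: [0.9, 0.1, -1.0]
opening: 0.0275
d [  4.   -3.2 -90.7] rot [ 0.16 -0.97  0.21] open 0.0274 t 15.05 F [-0.4 -0.3 -1.2]
```

```bash
python3 -m creep '[[[4,-3,-20,0,-0.9,0],[0,0,-25,0,0,0],[0,0,-15,0,0,0],[0,0,0,0,0,0]]]' >/dev/null; python3 go.py .6465 .240 .0114 85.5; python3 -m creep '[[[0,0,-8,0,0,0],[0,0,-5,0,0,0],[0,0,0,0,0,0]]]' >/dev/null; python3 go.py .6465 .240 .0114 85.5
```

```text
d [  2.5   0.8 -27.8] rot [ 0.21 -0.21  0.2 ] open 0.027 t 15.38 F [-0.9 -1.  -1.9]
d [  4.1   1.3 -14.6] rot [ 0.24 -0.34  0.21] open 0.0274 t 15.63 F [-0.3 -0.6 -1.8]
```

```bash
python3 -m creep '[[[4,1,-5,0.2,-0.3,0],[0,0,-4,0,0,0],[0,0,-2,0,0,0],[0,0,0,0,0,0]]]' ; python3 -m creep '[[[0,0,-2,0,0,0],[0,0,-1,0,0,0]]]'; python3 go.py .6465 .240 .0114 85.5
```

```text
time: 15.97
tool_pos: [0.6473, 0.24, 0.1948]
tool_rot: [3.138, -0.001, 1.489]
contact_force: [0.5, -0.2, -1.6]
opening: 0.0274
time: 16.13
tool_pos: [0.6476, 0.2401, 0.1923]
tool_rot: [3.136, -0.002, 1.489]
contact_force: [1.1, 0.4, -1.1]
opening: 0.0275
d [-1.1 -0.1 -2.9] rot [-0.06  0.32  0.2 ] open 0.0275 t 16.13 F [ 1.1  0.4 -1.1]
```

```bash
python3 -m creep '[[[0,0,-2.5,0,0.3,0],[0,0,-1.5,0,0,0]]]'; python3 -m creep '[[[0,0,-1.5,0,0,0]]]'
```

```text
time: 16.3
tool_pos: [0.6476, 0.2401, 0.1894]
tool_rot: [3.141, -0.001, 1.489]
contact_force: [-5.3, -2.9, 12.1]
opening: 0.0271
time: 16.38
tool_pos: [0.6476, 0.2401, 0.1894]
tool_rot: [3.141, -0.001, 1.489]
contact_force: [-5.8, -1.6, 12.0]
opening: 0.0274
```

```bash
python3 -m creep '[[[0,0,0,0,0,0],[0,0,0,0,0,0],[0,0,0,0,0,0],[0,0,0,0,0,0],[0,0,0,0,0,0]]]' 0.02 >/dev/null; python3 -m creep '[[[0,0,12,0,0,0],[0,0,25,0,0,0],[0,0,30,0,0,0],[0,0,15,0,0,0]]]'; python3 -m creep '[[[-27,-32,0,0,0,2],[-27,-32,0,0,0,2],[-27,-32,0,0,0,2],[-27,-32,0,0,0,2],[-25,-30,0,0,0,1]]]' -1 >/dev/null; python3 -m creep '[[[0,0,-15,0,0,0],[0,0,0,0,0,0]]]'>/dev/null; python3 go.py .512 .0775 .003 94;  python3 - <<'E'
from h import *
np.save("T5.npy",tool()); im=viewer.read_camera("wrist"); cv2.imwrite("pics/w5.png",im)
E
```

```text
time: 17.13
tool_pos: [0.6466, 0.2398, 0.2721]
tool_rot: [-3.135, 0.001, 1.489]
contact_force: [0.2, 0.2, 1.5]
opening: 0.0448
d [  2.2  -1.9 -88.7] rot [-0.26  0.92 -0.97] open 0.0871 t 17.72 F [-0.2  0.7  0.2]
```

View pics/w5.png

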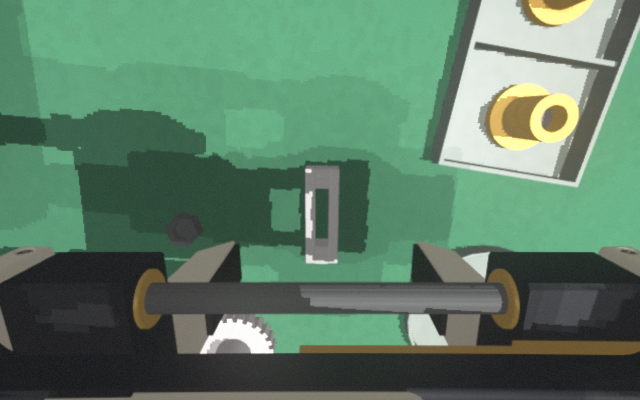

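```bash
python3 -c "
from h import *
a=onplane('wrist',[(320,167),(322,262)],.016,np.load('T5.npy'));print(a,a.mean(0))"; python3 -m creep '[[[2,-2,-15,-0.2,0.9,-0.9],[0,0,-30,0,0,0],[0,0,-25,0,0,0],[0,0,0,0,0,0],[0,0,0,0,0,0]]]' >/dev/null; python3 go.py .512 .0775 .003 94
```

```text
[[0.5062889  0.11429362]
 [0.51371705 0.04258162]] [0.51000298 0.07843762]
d [ -6.1  -2.7 -24.6] rot [-0.07  0.88 -0.18] open 0.0921 t 18.18 F [-0.   0.1  0.4]
```

```bash
python3 -m creep '[[[-7,-2.5,-3,0,0.9,0.7],[0,0,-8,0,0,0],[0,0,-6,0,0,0],[0,0,0,0,0,0]]]' >/dev/null; python3 go.py .511 .078 .003 95;  python3 -m creep '[[[0,0,-3,0,0,0],[0,0,-3,0,0,0],[0,0,0,0,0,0]]]' >/dev/null; python3 go.py .511 .078 .003 95
```

```text
d [ -1.6  -0.8 -10.6] rot [-0.08  0.28 -0.08] open 0.0916 t 18.52 F [-0.5  0.4 -0.9]
d [-2.1 -0.9 -5.1] rot [-0.09  0.4  -0.08] open 0.0917 t 18.77 F [-0.7 -0.3  0.1]
```

```bash
python3 -m creep '[[[-2,-1,-3,0,0.4,0],[0,0,-3,0,0,0],[0,0,0,0,0,0]]]' >/dev/null; python3 go.py .511 .078 .003 95;  python3 -m creep '[[[0,0,0,0,0,0],[0,0,0,0,0,0],[0,0,0,0,0,0],[0,0,0,0,0,0],[0,0,-1,0,0,0]]]' 1 35 >/dev/null;  python3 -m creep '[[[0,0,0,0,0,0],[0,0,0,0,0,0],[0,0,0,0,0,0],[0,0,0,0,0,0],[0,0,0,0,0,0]]]' >/dev/null; python3 -m creep '[[[0,0,0,0,0,0]]]';python3 go.py .511 .078 .003 95
```

```text
d [-0.1  0.3  1.2] rot [-0.09 -0.   -0.07] open 0.0916 t 19.02 F [ 0.6  0.8 -0.6]
time: 19.93
tool_pos: [0.5112, 0.0777, 0.1788]
tool_rot: [3.141, -0.001, 1.659]
contact_force: [-0.6, -0.9, -2.0]
opening: 0.0235
d [-0.2  0.3  2.2] rot [-0.09  0.01 -0.06] open 0.0235 t 19.93 F [-0.6 -0.9 -2. ]
```

```bash
python3 -m creep '[[[0,0,15,0,0,0],[0,0,35,0,0,-3],[0,0,35,0,0,-7],[0,0,10,0,0,-7],[10,-18,0,0,0,-7]]]'>/dev/null;  python3 -m creep '[[[16,-30,0,0,0,-7],[16,-30,0,0,0,-7],[16,-30,0,0,0,-7],[16,-30,0,0,0,-7],[16,-30,0,0,0,-7]]]'>/dev/null;   python3 -m creep '[[[16,-30,0,0,0,-7],[16,-30,0,0,0,-7],[16,-20,0,0,0,-7],[0,0,0,0,0,-7],[0,0,0,0,0,0]]]'; python3 go.py .6535 -.175 .0038 -1.5
```

```text
time: 21.18
tool_pos: [0.6493, -0.1826, 0.2742]
tool_rot: [-3.132, -0.004, 0.094]
contact_force: [0.3, 0.0, -1.7]
opening: 0.0238
d [  4.2   7.6 -92.4] rot [-0.57  0.23 -6.91] open 0.0238 t 21.18 F [ 0.3  0.  -1.7]
```

```bash
python3 -m creep '[[[4,7.5,-15,-0.5,0.2,-6.9],[0,0,-25,0,0,0],[0,0,-20,0,0,0],[0,0,-10,0,0,0],[0,0,0,0,0,0]]]'>/dev/null; python3 go.py .6535 -.175 .0038 -1.5
```

```text
d [  1.4  -1.2 -19.6] rot [-0.08 -0.04 -0.77] open 0.0238 t 21.6 F [ 0.1 -0.3 -1.8]
```

```bash
python3 -m creep '[[[1,-1,-7,0,0,-0.7],[0,0,-5,0,0,0],[0,0,-3,0,0,0],[0,0,0,0,0,0]]]'>/dev/null; python3 go.py .6535 -.175 .0038 -1.5; python3 -m creep '[[[0,0,-3,0,0,0],[0,0,-1,0,0,0]]]'
```

```text
d [-0.  -1.1 -5.3] rot [-0.06  0.04 -0.33] open 0.0237 t 21.93 F [-0.2  0.2 -1.9]
time: 22.1
tool_pos: [0.654, -0.1741, 0.1842]
tool_rot: [-3.141, -0.003, -0.02]
contact_force: [0.4, -0.0, -1.7]
opening: 0.0235
```

```bash
python3 -m creep '[[[0,0,-2,0,0,0],[0,0,-1,0,0,0]]]'; python3 -m creep '[[[0,0,-1.5,0,0,0]]]'
```

```text
time: 22.27
tool_pos: [0.6542, -0.1742, 0.182]
tool_rot: [3.141, -0.005, -0.02]
contact_force: [-1.6, -0.3, -1.1]
opening: 0.0237
time: 22.35
tool_pos: [0.6543, -0.1743, 0.1818]
tool_rot: [3.141, -0.005, -0.02]
contact_force: [-7.5, 2.8, 15.5]
opening: 0.0234
```

```bash
python3 -m creep '[[[0,0,0,0,0,0],[0,0,0,0,0,0],[0,0,0,0,0,0],[0,0,0,0,0,0],[0,0,0,0,0,0]]]' 0.05 >/dev/null; python3 -m creep '[[[0,0,15,0,0,0],[0,0,30,0,0,0],[0,0,35,0,0,0],[-10,6,10,0,0,0]]]';  python3 -m creep '[[[-36,23,0,0,0,0],[-36,23,0,0,0,0],[-36,23,0,0,0,0],[-36,23,0,0,0,0],[-36,23,0,0,0,0]]]' -1 >/dev/null;   python3 -m creep '[[[-8,7,0,0,0,0],[0,0,0,0,0,0],[0,0,0,0,0,0]]]'; python3 go.py .4503 -.0455 .017 0;  python3 - <<'E'
from h import *
np.save("T6.npy",tool()); im=viewer.read_camera("wrist"); cv2.imwrite("pics/w6.png",im)
E
```

```text
time: 23.1
tool_pos: [0.6441, -0.1689, 0.2713]
tool_rot: [-3.141, -0.0, -0.02]
contact_force: [0.4, -0.0, 1.5]
opening: 0.0438
time: 23.77
tool_pos: [0.4519, -0.0464, 0.2756]
tool_rot: [3.139, -0.01, -0.021]
contact_force: [0.7, -0.8, 0.0]
opening: 0.0904
d [ -1.6   0.9 -80.6] rot [0.16 0.59 1.23] open 0.0904 t 23.77 F [ 0.7 -0.8  0. ]
```

View pics/w6.png

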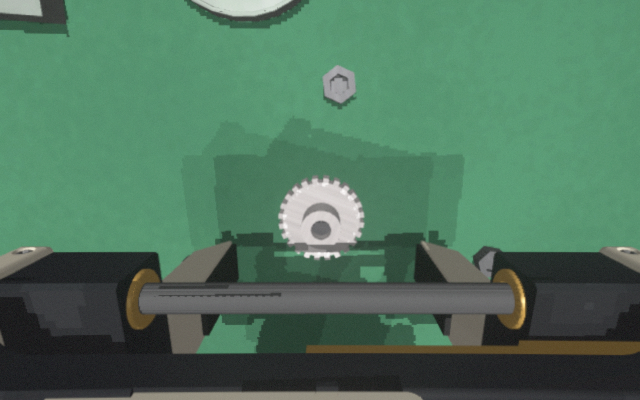

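```bash
python3 -c "
from h import *
T=np.load('T6.npy')
print(onplane('wrist',[(488,260)],.008,T),onplane('wrist',[(320.5,229)],.036,T),onplane('wrist',[(321,218)],.012,T))"; python3 -m creep '[[[-1.5,0.5,-15,0.2,0.6,1.2],[0,0,-25,0,0,0],[0,0,-15,0,0,0],[0,0,0,0,0,0],[0,0,0,0,0,0]]]' -0.3 >/dev/null; python3 go.py .450 -.0455 .017 0
```

```text
[[ 0.41025421 -0.1764259 ]] [[ 0.44894705 -0.04469613]] [[ 0.44933116 -0.04480064]]
d [ -8.2   5.  -24.9] rot [0.16 0.63 0.15] open 0.0633 t 24.23 F [-0.5 -0.2  0.6]
```

```bash
python3 -m creep '[[[-9,5,-3,0.2,0.6,0],[0,0,-7,0,0,0],[0,0,-6,0,0,0],[0,0,0,0,0,0]]]' >/dev/null; python3 go.py .4495 -.045 .017 0;  python3 -m creep '[[[-1.5,0,-4,0,0,0],[0,0,-3,0,0,0],[0,0,0,0,0,0]]]' >/dev/null; python3 go.py .4495 -.045 .017 0
```

```text
d [-1.1  1.4 -9.3] rot [0.01 0.21 0.22] open 0.0597 t 24.57 F [ 0.3 -0.2 -0.4]
d [ 0.2  1.4 -2.2] rot [0.03 0.3  0.21] open 0.0601 t 24.82 F [0.3 0.3 0.6]
```

```bash
python3 -m creep '[[[0,1.4,-2.2,0,0.3,0],[0,0,0,0,0,0],[0,0,0,0,0,0],[0,0,0,0,0,0],[0,0,0,0,0,0]]]' 1 45 >/dev/null;  python3 -m creep '[[[0,0,0,0,0,0],[0,0,0,0,0,0],[0,0,0,0,0,0],[0,0,0,0,0,0]]]'; python3 go.py .4495 -.045 .017 0;  python3 -m creep '[[[0,0,8,0,0,0],[0,0,25,0,0,0],[0,0,30,0,0,0],[0,0,15,0,0,0]]]'; python3 go.py .645 0 .02 0
```

```text
time: 25.57
tool_pos: [0.4495, -0.0447, 0.1951]
tool_rot: [3.141, -0.0, -0.004]
contact_force: [-0.6, 0.8, -1.1]
opening: 0.0269
d [ 0.  -0.3 -0.1] rot [0.04 0.01 0.21] open 0.0269 t 25.57 F [-0.6  0.8 -1.1]
time: 25.9
tool_pos: [0.4471, -0.0443, 0.2726]
tool_rot: [-3.139, 0.013, -0.004]
contact_force: [0.9, 0.5, -2.5]
opening: 0.027
d [197.9  44.3 -74.6] rot [-0.15 -0.72  0.22] open 0.027 t 25.9 F [ 0.9  0.5 -2.5]
```

```bash
python3 -m creep '[[[32,8,0,0,0,0],[34,8,0,0,0,0],[34,8,0,0,0,0],[34,8,0,0,0,0],[34,7,0,0,0,0]]]'>/dev/null;   python3 -m creep '[[[20,4,0,0,0,0],[0,0,0,0,0,0],[0,0,0,0,0,0]]]'>/dev/null; python3 go.py .645 0 .02 0;  python3 - <<'E'
from h import *
np.save("T7.npy",tool()); im=viewer.read_camera("wrist"); cv2.imwrite("pics/w7.png",im)
E
```

```text
d [  5.3  -1.8 -80.9] rot [-0.11 -0.75  0.27] open 0.0269 t 26.57 F [-1.  -0.  -3.6]
```

View pics/w7.png

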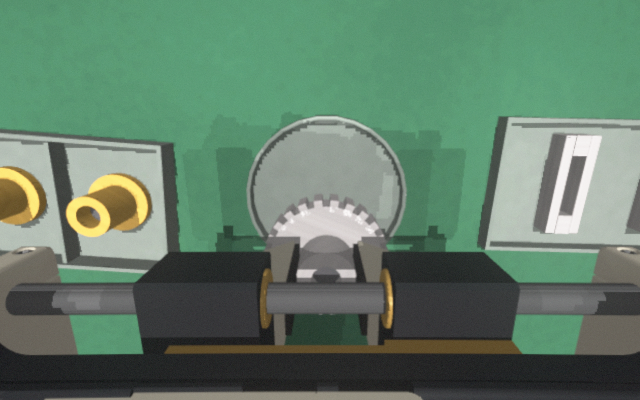

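```bash
python3 -c "
from h import *
T=np.load('T7.npy')
print(onplane('wrist',[(326.5,116),(248,190),(405,190)],.014,T))"; python3 -m creep '[[[5,-2,-10,0,-0.7,0],[0,0,-25,0,0,0],[0,0,-20,0,0,0],[0,0,0,0,0,0]]]'>/dev/null; python3 go.py .6455 0.001 .02 0;python3 -m creep '[[[0,0,-8,0,0,0],[0,0,-6,0,0,0],[0,0,0,0,0,0]]]'>/dev/null; python3 go.py .6455 0.001 .02 0
```

```text
[[ 7.05369410e-01  1.63440840e-04]
 [ 6.52581080e-01  5.85881382e-02]
 [ 6.52093190e-01 -5.78119772e-02]]
d [  4.9   2.4 -26.2] rot [-0.1  -0.14  0.34] open 0.027 t 26.95 F [-1.2 -0.1 -4.1]
d [  6.6   3.1 -12.8] rot [-0.1  -0.25  0.4 ] open 0.0269 t 27.2 F [-0.5 -0.4 -4.3]
```

Dish centre (0.645, 0.000) agrees with the top view; lowering on.

```bash
python3 -m creep '[[[6,3,-6,0,-0.2,0],[0,0,-4,0,0,0],[0,0,-1,0,0,0]]]'; python3 -m creep '[[[0,0,-2,0,0.2,0],[0,0,-1,0,0,0]]]';  python3 go.py .6455 0.001 .02 0
```

```text
time: 27.45
tool_pos: [0.6459, 0.0009, 0.2013]
tool_rot: [-3.14, -0.003, -0.007]
contact_force: [0.1, -0.5, -3.5]
opening: 0.0267
time: 27.62
tool_pos: [0.6463, 0.0011, 0.1985]
tool_rot: [-3.14, -0.0, -0.007]
contact_force: [-0.4, 0.3, -4.1]
opening: 0.0273
d [-0.8 -0.1 -0.5] rot [-0.07  0.03  0.4 ] open 0.0273 t 27.62 F [-0.4  0.3 -4.1]
```

```bash
python3 -m creep '[[[0,0,-1.5,0,0,0],[0,0,-1,0,0,0]]]'
```

```text
time: 27.78
tool_pos: [0.6464, 0.0013, 0.1981]
tool_rot: [-3.141, -0.001, -0.007]
contact_force: [-4.3, -0.7, 5.0]
opening: 0.0267
```

```bash
python3 -m creep '[[[0,0,0,0,0,0],[0,0,0,0,0,0],[0,0,0,0,0,0],[0,0,0,0,0,0],[0,0,0,0,0,0]]]' -0.1 >/dev/null; python3 -m creep '[[[0,0,15,0,0,0],[0,0,30,0,0,0],[0,0,35,0,0,0],[0,0,20,0,0,0]]]';  python3 -m creep '[[[-36,0,10,0,0,0],[-36,0,10,0,0,0],[-36,0,10,0,0,0],[-36,0,10,0,0,0],[-36,0,0,0,0,0]]]'; python3 -m creep '[[[-36,-20,10,0,0,0],[-30,-30,10,0,0,0],[0,-35,0,0,0,0],[0,-35,0,0,0,0],[0,0,0,0,0,0]]]';python3 -m creep '[[[0,-36,0,0,0,0],[0,-36,0,0,0,0],[0,-36,0,0,0,0],[0,0,0,0,0,0],[0,0,0,0,0,0]]]'
python3 - <<'E'
from h import *
im=viewer.read_camera("top");cv2.imwrite("pics/top8.png",im)
cv2.imwrite("pics/top8c.png",cv2.resize(im[100:280,150:500],None,fx=2.28,fy=2.28,interpolation=2))
s=viewer.read_camera("scene");cv2.imwrite("pics/scene8.png",s)
b=cv2.imread("pics/top0.png"); print("dial diff",cv2.absdiff(im[180:230,155:195],b[180:230,155:195]).max())
E
```

```text
time: 28.53
tool_pos: [0.6456, 0.0012, 0.2971]
tool_rot: [-3.14, 0.005, -0.007]
contact_force: [-0.1, 0.3, 0.6]
opening: 0.0505
time: 28.95
tool_pos: [0.4658, 0.0005, 0.3435]
tool_rot: [3.141, -0.014, -0.007]
contact_force: [1.1, 0.6, 0.3]
opening: 0.0503
time: 29.37
tool_pos: [0.3926, -0.1174, 0.3653]
tool_rot: [3.139, -0.016, -0.001]
contact_force: [0.8, 0.5, -0.4]
opening: 0.0505
time: 29.78
tool_pos: [0.3919, -0.2299, 0.3666]
tool_rot: [3.137, -0.02, -0.003]
contact_force: [-0.3, 0.8, 0.0]
opening: 0.0507
dial diff 14
```

View pics/top8c.png

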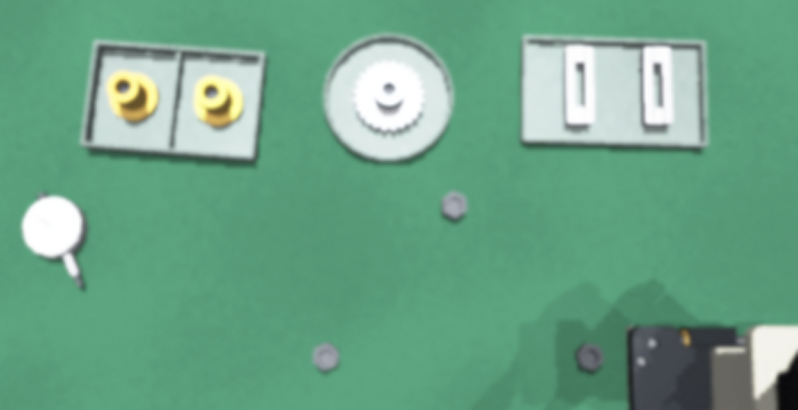

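View pics/scene8.png

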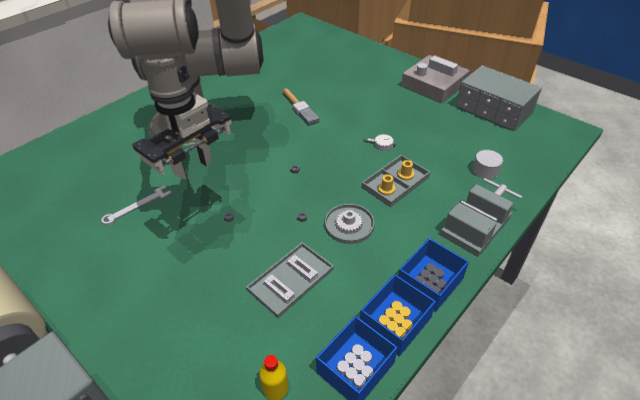

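Run:
```python
from h import *
px=lambda c:np.array(c)/2.28+[150,100]
for n,c,z in (("strap1 far/near",[(578,45),(580,125)],.019),("strap2",[(656,45),(656,125)],.019),("gear disc",[(389,97)],.016),("bush flange",[(134,98)],.011),("bush flange",[(220,102)],.011)):
    q=onplane("top",px(c),z); print(n,q.round(4).tolist(),q.mean(0).round(4))
im=cv2.imread("pics/top8.png"); h=cv2.cvtColor(im,40)
m=((h[...,1]<40)&(h[...,2]>240)).astype(np.uint8); m[:,:380]=0;m[170:]=0;m[:115]=0
n,l,s,c=cv2.connectedComponentsWithStats(m)
for i in range(1,n):
    if s[i,4]>60: print(s[i],onplane("top",[c[i]],.019),onplane("top",[(c[i,0],s[i,1]-.5),(c[i,0],s[i,1]+s[i,3]-.5)],.019))
```

```text
strap1 far/near [[0.6937, -0.1764], [0.6175, -0.1757]] [ 0.6556 -0.1761]
strap2 [[0.6938, -0.2491], [0.6176, -0.2454]] [ 0.6557 -0.2472]
gear disc [[0.6449, -0.0011]] [ 0.6449 -0.0011]
bush flange [[0.6464, 0.2372]] [0.6464 0.2372]
bush flange [[0.6421, 0.1562]] [0.6421 0.1562]
[399 121  12  33 288] [[ 0.65447632 -0.17674949]] [[ 0.69200228 -0.17806282]
 [ 0.62033985 -0.1755845 ]]
[433 121  12  33 248] [[ 0.65615865 -0.24840927]] [[ 0.69213807 -0.25016737]
 [ 0.62039327 -0.24670504]]
```

```bash
python3 -c "
from cell import robot
print(robot.hand_in())"
```

```text
the job is handed in; nothing more can be done
None
```

The job is handed in at about 30 s of the 109 s allowed. All five parts are in their trays, but `hand_in` reports no verdict, so this rests on my own camera checks. I moved each part by lowering it until the force reading showed contact, then opening the jaws part-way and lifting clear.

What the final top view and an overall scene view showed:

| Part | Where it ended up |
|---|---|
| Bushes | One in each bay, upright, within about 5 mm of the bay centres |
| Straps | Both flat and side by side, about 36 mm either side of the plain tray's middle; their top faces measured 72 mm long at the height expected on the floor |
| Gear | Hub up, within about 2 mm of the dish centre |
| Dial indicator | No visible change between the first and last top pictures |

The gripper is empty and well clear of everything. No check failed or disagreed. Where I measured the same thing in both the top and wrist views, they agreed within about 2 mm.

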